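# Secure the coasters under the holder's swing arm

### The job

The balcony door is about to be opened and there is a draught: secure the coasters in the wooden holder. With a fingertip push the top coaster, which sticks out of the open front, back in until it is flush with the stack, then push the holder's swing arm round until the knob on its end stands over the middle of the stack, and leave it there with the robot clear. Only push, gently: do not grip or lift anything, do not shove the holder along the table, and leave the other things where they are.

Things in the scene. Friction and masses are not known exactly. Their poses are not given: they have to be found in the camera images.
- holder: Wooden coaster holder, loose, 0.9 kg; slides if pushed over about 5 N. Origin on the table under the stack's middle; x from the open front to the back wall, y to its left, z up. Floor 12 mm thick, x -50 to 57, y -58 to 58 mm. Back wall x 48 to 57 mm, side walls |y| 50 to 58 mm (x -31 to 48), top at z 46 mm. Three coasters lie home in it (front edges at x -48, top at z 36 mm), the top one on them.
- coaster_top: The top coaster, loose, cork, 95 x 95 x 8 mm; origin at the centre of its underside (36 mm above the table), axes as the holder's, about 2 mm play at each side. At the start it sticks out of the open front by 22 to 38 mm. Pushed along the holder's +x it slides (under 1 N) until flush with those below, centre at the holder's x = 0; it meets the back wall 1 mm further on.
- keeper (a joint): Angle (rad) of the holder's swing arm about its upright pivot. 0: knob exactly over the middle of the stack. Positive: turned anticlockwise seen from above, out behind the back wall; starts at 1.15 to 1.9, so push it clockwise. Range -0.6 to 2.3, no catch at 0: it takes about 0.5 N at the knob and stays where left. The arm's direction in the holder's frame is -135 degrees plus this angle.
- pivot (a point): The arm's pivot in the holder's rear left corner (x = 52.5, y = 52.5 mm in its frame): axis of the steel post, at the bar's mid height, 59 mm above the table. The post's top is at 93 mm. From it the arm, a level wooden bar 18 mm wide, 52 to 66 mm above the table, reaches out 83 mm.
- knob (a point): Top of the small turned finger knob (18 mm wide) on the end of the swing arm, 74 mm from the pivot axis, 91 mm above the table; the knob's foot is the bar's top at 66 mm. Under the bar's end is a steel disc of 26 mm diameter, 48 to 52 mm above the table.
- middle (a point): The middle of the coaster stack, on the level of the top coaster's upper face (44 mm above the table), fixed to the holder at its x = 0, y = 0.
- cup_a: White espresso cup, 62 mm wide, 58 mm high, beside the holder; origin under its centre, ear at its +y. Not to be moved.
- milk_jug: Steel milk jug, 80 mm wide, 95 mm high, beside the holder on its other side; origin under its centre, handle at its +y (reaches 66 mm). Not to be moved.
- cup_b: White espresso cup of the same form, standing on the tray. Not to be moved.
- sugar_bowl: White sugar bowl, 94 mm wide, 56 mm high, on the tray. Not to be moved.
- thermo_jug: Stainless thermo jug with black twist cap, 120 mm wide, 243 mm high, handle at its +x (reaches 103 mm); origin under its centre. Not to be moved.
- lantern: Glass tea light lantern, 80 mm wide, 80 mm high; origin under its centre. Not to be moved.
- tray: Fixed aluminium tray, 260 x 360 mm, rim 16 mm high, with two low handles up to 40 mm at its y ends; origin under its centre.
Things that resemble listed ones, but are neither listed nor needed, are in the scene too. Leave any orange or red look-alike of the coaster_top alone. Of the things shaped like the holder, the wooden one is meant.

How it is judged:
By the outcome, as a careful person would: the job done as asked, in the order asked, and still so for the second after the job is handed in, with the robot touching nothing.
It also fails if it takes over 51 s, if anything falls off the work surface, if the arm or the gripper's body presses on something with over 40 N, if the wrist force passes 120 N, or if a joint passes its speed limit or range.

### The arm

A 7-joint arm with a two-finger parallel gripper is mounted at the origin on the work surface. World frame = base frame: x ahead of the robot, y to its left, z up, the work surface at z = 0. Lengths are in m, angles in rad, forces in N, time in s.
With the tool pointing down it reaches from about 0.4 to 0.85 m from the base axis. Payload 10.4 kg.
Tool frame: the origin (TCP) lies at the very end of the fingers, on their centre line; the grasp point (between the pads) lies 19 mm behind it (r.pinch_z is the distance from the TCP to the grasp point, in m); z points along the fingers, y is the line along which they close (so a half turn about z gives the same grasp; the last joint's range is limited). The gripper opens to 87 mm and grips with 3 to 60 N. Pads are 19 mm wide; open, the fingers measure 117 mm over their backs; the gripper's body (75 mm by 190 mm) begins 51 mm behind the grasp point.
Start: joints at [1.112, 0.332, -0.065, 1.46, 0.022, 1.35, -0.088], TCP at [0.264, -0.567, 0.223] pointing down, gripper open.
Joint ranges: [-2.6, 2.6], [-0.5, 2.12], [-1.47, 1.34], [0.16, 2.42], [-1.27, 4.41], [0.06, 2.06], [-2.6, 2.6]. Speed limits (rad/s): [2.22, 2.22, 2.79, 2.79, 3.14, 3.14, 3.14].

### API

Orientations are given as a unit quaternion [x, y, z, w].
In Python, from bench import r, camera gives the robot as it stands. The module is installed in compiled form; this text tells all that it offers.
- The arm moves only by the shell command python3 -m pendant 'ROWS' [FORCE]. ROWS is JSON, a list of rows, each an object with "dp": the shift along the tool's x, y, z as a fraction of full scale, a list of three; "rotation": the turn, a rotation vector about the tool's x, y, z as a fraction of full scale, a list of three; "jaw": the opening, from 0 (shut) to 1 (fully open). A call has 1 to 8 rows; each row is the pose to reach, as a shift and turn from the pose commanded when the call began, along the tool's axes at that moment, turning the shorter way round; what a row does not reach only later rows make up. Full scale, the value 1, is 0.15 m for a shift and 2 pi rad for a turn. A row lasts 1/8 s, in which the tool goes at most 62.5 mm and 10.7 degrees, less where a joint would pass 70% of its speed; a pose out of reach is approached as far as the arm can. A call with a number of a shift or a turn outside -1 to 1 is refused whole. A call with a gripper value outside its range is refused whole. The fingers move at their own pace and stop on an object; FORCE is the grip in N (left out, the last holds). Time passes only in rows, so rows that repeat a pose let the fingers close. It gives the time, the measured TCP pose, the force, the opening and the grip force at its end, in the units of the state.
- r.read_state(): the state, without advancing time (a new reading comes with each control period).
- camera(name): name is "scene" or "top" or "wrist"; returns a dict with "image" (400x640x3 uint8, red, green, blue), "z_map" (400x640 float32, m along the optical axis (not along the pixel's ray), 0 where there is no reading), "mtx" (3x3 intrinsics, pixels), "T" (4x4, takes a point from camera to world coordinates). Camera axes: x right, y down, z forward; pixel columns grow to the right and rows downward; lengths in m; the calibration is good to about 2 mm. The wrist camera is an equidistant fisheye: a pixel r from the principal point sees the ray r / f radians off the axis. A picture is of the moment at which its call begins.
- r.close_job(): hands the job in; it is judged then, once.
The state is a dict: "time": time; "joint_positions": joint angles; "joint_vel": joint speeds; "joint_torque": joint torques, N m; "ee_pos": TCP position; "eef_rot": TCP orientation; "ft_force": force on the tool from outside, world axes, zero at the start; "torque": the same for the moment, N m; "width": finger opening in m; "grip_force": force on a finger pad.
Only numpy, scipy, OpenCV 4.12 (cv2) and the standard library are available. Lean on these libraries where they do the work, as an engineer would, in place of code of your own. Each camera call takes 0.05 s, during which the arm holds its last target. There are 200 camera calls.

## Working session

There is one attempt and no reset: what is moved stays moved. The work goes in short steps, Python scripts to look and compute and a shell command to move; the robot and the scene stay as the last step left them, time stands still between calls to the robot, and variables do not carry over. Pictures are saved under pics/ and viewed, at most 10 in all, crops included, and the job is handed in when it is done.

```bash
mkdir -p pics && cat > h.py <<'E'
import numpy as np, cv2
from bench import r, camera
def save(n,im): cv2.imwrite('pics/'+n,cv2.cvtColor(im,cv2.COLOR_RGB2BGR))
def cloud(c):
    z=c['z_map']; K=c['mtx']; v,u=np.mgrid[:z.shape[0],:z.shape[1]]
    p=np.stack([(u-K[0,2])/K[0,0]*z,(v-K[1,2])/K[1,1]*z,z],-1)
    return p@c['T'][:3,:3].T+c['T'][:3,3]
E
python3 - <<'E'
from h import *
for n in ('top','scene'):
    c=camera(n); save(n+'1.png',c['image']); np.savez(n+'1.npz',**c); print(n,c['mtx'].round(1).tolist(),c['T'].round(3).tolist())
s=r.read_state(); print({k:np.round(v,3).tolist() for k,v in s.items()})
E
```

```text
top [[480.1, 0.0, 332.7], [0.0, 480.1, 202.0], [0.0, 0.0, 1.0]] [[0.0, -0.99, 0.14, 0.308], [-1.0, -0.003, -0.023, -0.026], [0.023, -0.14, -0.99, 1.772], [0.0, 0.0, 0.0, 1.0]]
scene [[414.3, 0.0, 313.1], [0.0, 414.3, 199.2], [0.0, 0.0, 1.0]] [[-0.213, 0.761, -0.613, 1.281], [0.977, 0.17, -0.127, 0.091], [0.008, -0.626, -0.779, 1.03], [0.0, 0.0, 0.0, 1.0]]
{'time': 0.1, 'joint_positions': [1.112, 0.333, -0.065, 1.461, 0.022, 1.35, -0.089], 'joint_vel': [-0.0, 0.0, 0.001, -0.002, 0.001, -0.0, 0.001], 'joint_torque': [0.002, -62.455, 0.025, -39.071, -0.061, 0.037, 0.0], 'ee_pos': [0.264, -0.566, 0.222], 'eef_rot': [0.976, 0.216, -0.0, -0.001], 'ft_force': [0.518, -0.862, -0.611], 'torque': [0.003, -0.011, 0.004], 'grip_force': 0.0, 'width': 0.087}
```

View pics/top1.png

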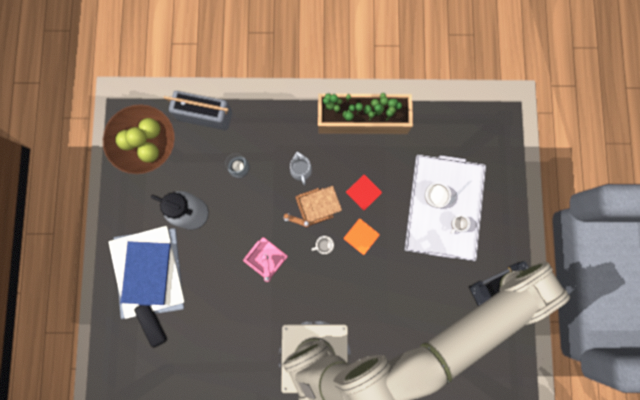

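View pics/scene1.png

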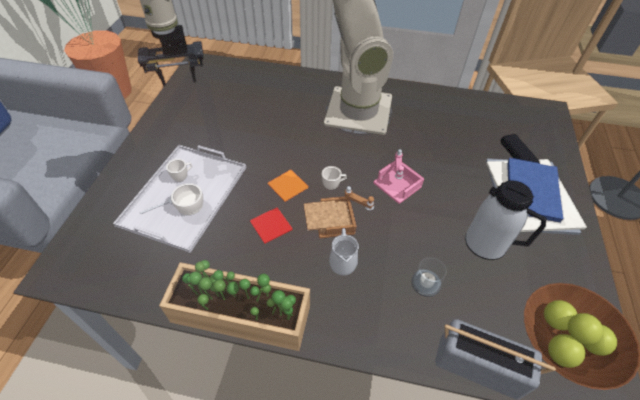

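The wooden holder is at top (318,205) / scene (330,213), with its open front facing right in the top view (world −y). The arm and knob are at top (295,220) / scene (365,200). Possible mix-ups, in top-view pixels:
- Pink holder (265,258)
- Orange coaster (362,237)
- Red coaster (364,192)

I choose the wooden holder with the cork coaster.

```bash
cat > m.py <<'E'
from h import *
T=dict(np.load('top1.npz')); S=dict(np.load('scene1.npz'))
a=cv2.resize(T['image'][140:270,250:390],None,fx=2.8,fy=2.8,interpolation=cv2.INTER_CUBIC)
b=cv2.resize(S['image'][150:280,280:420],None,fx=2.8,fy=2.8,interpolation=cv2.INTER_CUBIC)
save('crop1.png',np.hstack([a,b]))
for n,c,(u0,u1,v0,v1) in (('top',T,(275,345,180,235)),('scene',S,(295,385,180,245))):
    P=cloud(c)[v0:v1,u0:u1]; I=c['image'][v0:v1,u0:u1].astype(int)
    tab=np.median(P[...,2][I.sum(-1)<200]); print(n,'table z',tab.round(4))
    z=P[...,2]
    m=(z>0.0395)&(z<0.0475)&(I[...,0]-I[...,2]>35)
    k,l,st,_=cv2.connectedComponentsWithStats(m.astype(np.uint8)); j=1+np.argmax(st[1:,4]); q=P[l==j]
    rr=cv2.minAreaRect((q[:,:2]*1000).astype(np.float32)); print('coaster-ish',len(q),rr,cv2.boxPoints(rr).round(0).tolist(),q[:,2].mean())
    for lo,hi in ((.052,.07),(.075,.1)):
        q=P[(z>lo)&(z<hi)]; print(lo,hi,len(q)); print((q[:40]*1000).round(0).astype(int).tolist())
# objects near
P=cloud(T)
for n,u,v in (('cupa',323,244),('jug',300,167)):
    q=P[v-16:v+16,u-16:u+16].reshape(-1,3); q=q[q[:,2]>.02]; print(n,(q.min(0)*1000).round(),(q.max(0)*1000).round())
E
python3 m.py
```

```text
top table z nan
coaster-ish 483 ((548.2728271484375, -34.04718780517578), (118.72337341308594, 104.17120361328125), 11.582306861877441) [[480.0, 5.0], [501.0, -97.0], [617.0, -73.0], [596.0, 29.0]] 0.043455441402493536
0.052 0.07 118
[[621, 38, 67], [617, 42, 70], [618, 38, 66], [594, -1, 53], [595, -30, 53], [591, 10, 52], [586, 2, 60], [584, -59, 52], [579, 20, 54], [580, 10, 54], [576, 46, 53], [576, -23, 53], [576, -74, 56], [572, 71, 53], [573, -30, 52], [558, -48, 52], [550, -9, 55], [547, -52, 56], [543, -84, 55], [540, -59, 52], [536, -52, 52], [532, -45, 53], [529, -74, 54], [525, -30, 53], [525, -41, 53], [521, -9, 54], [521, -41, 54], [522, -74, 53], [518, -45, 56], [510, -5, 57], [511, -41, 52], [506, 92, 56], [502, 91, 65], [502, 88, 62], [502, 84, 58], [499, 91, 59], [498, 88, 63], [498, 84, 62], [499, 81, 60], [498, 77, 68]]
0.075 0.1 43
[[626, 45, 81], [626, 41, 83], [626, 38, 82], [621, 41, 86], [623, 38, 75], [619, 42, 80], [506, 104, 89], [506, 100, 84], [506, 97, 87], [503, 107, 88], [502, 103, 94], [502, 99, 96], [502, 96, 92], [503, 93, 85], [498, 107, 94], [499
[... 1284 characters left out ...]
, 90], [474, 27, 86], [477, 30, 90], [477, 33, 91], [473, 36, 87], [477, 27, 85], [480, 30, 89], [482, 34, 93], [478, 36, 88], [476, 28, 79], [481, 31, 86], [478, 34, 84], [473, 36, 78], [479, 31, 79], [480, 34, 81], [475, 37, 76], [481, 26, 76], [480, 32, 76], [482, 35, 79], [479, 37, 76], [495, 95, 87], [497, 98, 90], [495, 101, 89], [495, 104, 89], [500, 96, 89], [501, 99, 90], [501, 102, 91], [498, 105, 89], [498, 107, 89], [501, 94, 85], [505, 96, 90], [505, 99, 91], [501, 102, 87], [503, 105, 90], [501, 108, 88], [503, 94, 83], [512, 97, 94], [505, 100, 87]]
cupa [308. -63.  20.] [ 428.    9. 1772.]
jug [308. -26.  20.] [ 724.   92. 1772.]
  return _methods._mean(a, axis=axis, dtype=dtype,
  ret = ret.dtype.type(ret / rcount)
```

View pics/crop1.png

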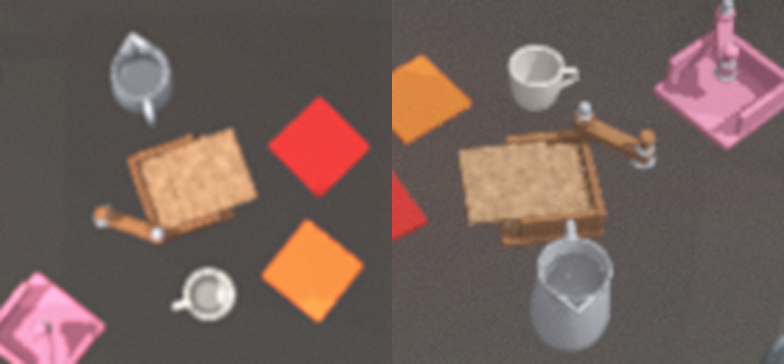

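The crop confirms the choice. The cork coaster overhangs the front edge, with its front corners at crop (233,128) and (256,198). The post top is at (157,233) and the knob at (100,214). The cup is to the holder's left and the jug to its right.

```bash
cat > m2.py <<'E'
from h import *
T=dict(np.load('top1.npz')); S=dict(np.load('scene1.npz'))
def hit(c,u,v,z):
    d=c['T'][:3,:3]@np.linalg.solve(c['mtx'],[u,v,1]); o=c['T'][:3,3]; return (o+d*(z-o[2])/d[2])*1000
t=lambda x,y,z:hit(T,250+(x+.5)/2.8-.5,140+(y+.5)/2.8-.5,z)
s=lambda x,y,z:hit(S,280+(x-392+.5)/2.8-.5,150+(y+.5)/2.8-.5,z)
for n,a,b,z in (('fr',(233,128),(459,150),.044),('fl',(256,198),(468,223),.044),('post',(157,233),(585,104),.093),('knob',(100,213),(648,134),.091)):
    print(n,t(*a,z)[:2].round(1),s(*b,z)[:2].round(1))
for n,f in (('t',t),('s',s)):
    a,b=((233,128),(256,198)) if n=='t' else ((468,223),(459,150))
    # which is holder right/left: left is nearer robot (smaller x)
    A,B=sorted([f(*a,.044)[:2],f(*b,.044)[:2]],key=lambda p:p[0]); d=A-B; print(n,'edge',np.hypot(*d).round(1),'yaw',(np.degrees(np.arctan2(d[1],d[0]))-90)%360)
E
python3 m2.py
```

```text
fr [613.3 -66.3] [526.7 -94.6]
fl [521.3 -96.1] [617.9 -63.9]
post [470.7  30.1] [474.4  31.1]
knob [496.  101.9] [498.9 101.7]
t edge 96.7 yaw 107.96759617568387
s edge 96.2 yaw 108.61509616255017
```

```bash
python3 -m pendant '[{"dp":[0.4,-0.22,0],"rotation":[0,0,0],"jaw":0},{"dp":[0.787,-0.445,0],"rotation":[0,0,0],"jaw":0},{"dp":[0.787,-0.445,0],"rotation":[0,0,0],"jaw":0}]' 10 && python3 -m pendant '[{"dp":[0.4,-0.22,0],"rotation":[0,0,0],"jaw":0},{"dp":[0.787,-0.445,0],"rotation":[0,0,0],"jaw":0},{"dp":[0.787,-0.445,0],"rotation":[0,0,0],"jaw":0}]'  && python3 -m pendant '[{"dp":[0.4,-0.22,0],"rotation":[0,0,0],"jaw":0},{"dp":[0.787,-0.445,0],"rotation":[0,0,0],"jaw":0},{"dp":[0.787,-0.445,0],"rotation":[0,0,0],"jaw":0}]'
```

```text
time: 0.48
ee_pos: [0.3461, -0.4522, 0.2226]
eef_rot: [0.976, 0.22, 0.001, -0.0]
ft_force: [-0.4, -0.2, -0.0]
width: 0.0649
grip_force: 0.0
time: 0.85
ee_pos: [0.424, -0.3422, 0.2225]
eef_rot: [0.976, 0.219, 0.0, -0.0]
ft_force: [-0.1, -1.1, -0.3]
width: 0.0353
grip_force: 0.0
time: 1.23
ee_pos: [0.5022, -0.2322, 0.2224]
eef_rot: [0.976, 0.219, 0.0, -0.001]
ft_force: [-0.5, -0.0, 0.4]
width: 0.0052
grip_force: 0.0
```

```bash
python3 -m pendant '[{"dp":[0.4,-0.22,0],"rotation":[0,0,0.0194],"jaw":0},{"dp":[0.773,-0.416,0],"rotation":[0,0,0.0194],"jaw":0},{"dp":[0.773,-0.416,0],"rotation":[0,0,0.0194],"jaw":0},{"dp":[0.773,-0.416,0],"rotation":[0,0,0.0194],"jaw":0}]' && python3 - <<'E'
from h import *
c=camera('wrist'); np.savez('w1.npz',**c); save('w1.png',c['image']); print(c['mtx'].round(1).tolist(),c['T'].round(3).tolist()); print(r.read_state()['ee_pos'],r.read_state()['width'])
E
```

```text
time: 1.72
ee_pos: [0.5788, -0.1317, 0.222]
eef_rot: [0.988, 0.156, -0.001, 0.0]
ft_force: [-0.5, -0.9, 0.8]
width: 0.0005
grip_force: 0.0
[[309.7, 0.0, 318.4], [0.0, 309.7, 201.0], [0.0, 0.0, 1.0]] [[0.308, -0.919, -0.247, 0.646], [-0.951, -0.298, -0.08, -0.109], [0.0, 0.259, -0.966, 0.384], [0.0, 0.0, 0.0, 1.0]]
[ 0.57841081 -0.13265391  0.2221611 ] 0.0006893769754628692
```

View pics/w1.png

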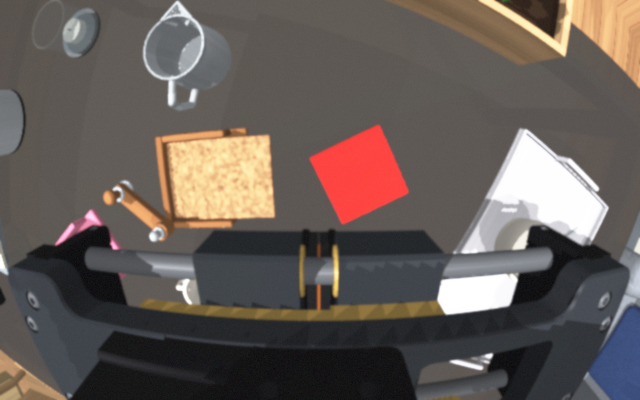

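The wrist view shows the coaster's front corners at (269,135) and (275,216), the post top at (157,233), the knob at (110,196) and the fingertips at (318,243).

```bash
cat >> h.py <<'E'
def wray(c,u,v):
    K=c['mtx']; x=(u-K[0,2])/K[0,0]; y=(v-K[1,2])/K[1,1]; th=np.hypot(x,y)
    return np.stack([x/th*np.sin(th),y/th*np.sin(th),np.cos(th)],-1)
def whit(c,u,v,z):
    d=c['T'][:3,:3]@wray(c,u,v); o=c['T'][:3,3]; return (o+d*(z-o[2])/d[2])*1000
def wcloud(c):
    v,u=np.mgrid[:400,:640].astype(float); d=wray(c,u+1e-6,v); return (d/d[...,2:]*c['z_map'][...,None])@c['T'][:3,:3].T+c['T'][:3,3]
E
python3 - <<'E'
from h import *
c=dict(np.load('w1.npz'))
for n,u,v,z in (('fr',269,135,.044),('fl',275,216,.044),('post',157,233,.093),('knob',110,196,.091),('backR',157,139,.046),('sideRfront',245,130,.046)): print(n,whit(c,u,v,z)[:2].round(1))
P=wcloud(c)*1000
for u,v in ((220,180),(110,196),(157,233),(112,197),(318,237),(310,245),(318,265),(303,250),(334,250),(250,240),(210,240),(400,260),(310,280)): print((u,v),P[v,u].round(0))
E
python3 - <<'E'
import sys; sys.path.insert(0,'.')
from h import *
c=dict(np.load('w1.npz'))
im=c['image'][90:260,80:350]; save('/../pics/w1c.png',cv2.resize(im,None,fx=2.9,fy=2.9,interpolation=cv2.INTER_CUBIC))
E
ls pics
```

```text
fr [613.7 -62.9]
fl [526.4 -95.4]
post [481.5  25.3]
knob [502.7  96.5]
backR [573.   68.9]
sideRfront [611.6 -35.7]
(220, 180) [548. -22.  43.]
(110, 196) [502.  97.  90.]
(157, 233) [479.  28.  88.]
(112, 197) [502.  95.  89.]
(318, 237) [ 588. -128.  230.]
(310, 245) [ 587. -124.  242.]
(318, 265) [ 609. -121.  308.]
(303, 250) [ 611. -116.  306.]
(334, 250) [ 614. -124.  307.]
(250, 240) [ 608. -101.  303.]
(210, 240) [605. -90. 305.]
(400, 260) [ 620. -139.  316.]
(310, 280) [ 605. -120.  309.]
crop1.png
scene1.png
top1.png
w1.png
w1c.png
```

```bash
python3 -m pendant '[{"dp":[0.02,0,0.35],"rotation":[0,0,0],"jaw":0},{"dp":[0.043,0,0.7],"rotation":[0,0,0],"jaw":0},{"dp":[0.043,0,0.95],"rotation":[0,0,0],"jaw":0},{"dp":[0.043,0,0.95],"rotation":[0,0,0],"jaw":0},{"dp":[0.043,0,0.95],"rotation":[0,0,0],"jaw":0}]' && python3 - <<'E'
from h import *
c=camera('wrist'); np.savez('w2.npz',**c)
a=c['image'][60:300,60:400]
c=camera('scene'); np.savez('s2.npz',**c)
b=c['image'][150:270,270:440]
save('ws2.png',np.vstack([cv2.resize(a,(510,360)),cv2.resize(b,(510,240),interpolation=cv2.INTER_CUBIC)[:240]]))
print(r.read_state()['ee_pos'],r.read_state()['ft_force'])
E
```

```text
time: 2.4
ee_pos: [0.5859, -0.1296, 0.082]
eef_rot: [0.988, 0.155, 0.001, 0.001]
ft_force: [0.1, -0.1, 0.3]
width: 0.001
grip_force: 0.0
[ 0.58642055 -0.12898274  0.08237481] [-0.35498756  0.01619652  0.85213169]
```

View pics/ws2.png

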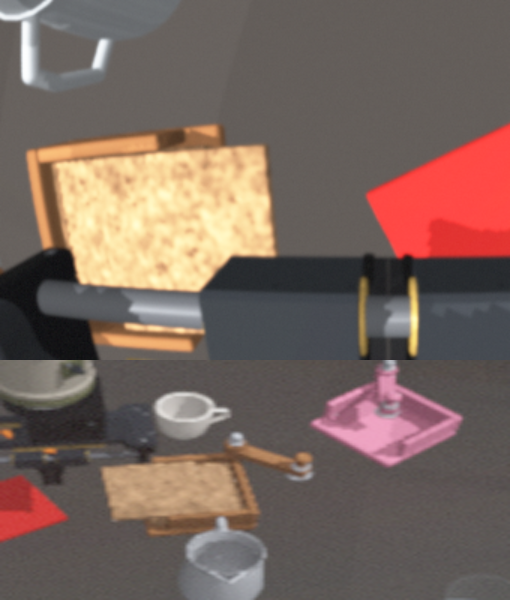

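The wrist crop shows the coaster's front edge running from (270,147) to (276,250), with the fingertips (hidden behind the carriage) to its right. In the scene crop the cork sits ahead of the fingertips with free space between.

```bash
python3 - <<'E'
from h import *
c=dict(np.load('w2.npz'))
t=np.array([586.4,-129.0]); p=np.array([-.308,.951])
for u,v in ((240,158),(244,225)):
    q=whit(c,u-.3,v-.3,.044)[:2]; print(q.round(1),'ahead of TCP',((q-t)@p).round(1))
P=wcloud(c)*1000; I=c['image'].astype(int)
m=(abs(P[...,2]-44)<6)&(I[...,0]-I[...,2]>40)&(I[...,1]>110); q=P[m]
rel=(q[:,:2]-t)@p; print(m.sum(),np.percentile(rel,[0.5,2,5]).round(1), q[:,2].mean())
a=(np.where(P[245,:,2]>0)[0]); 
for v in (240,250,260): 
    print(v,[(u,P[v,u].round(0).tolist()) for u in range(296,344,5)])
E
```

```text
[614.2 -65.3] ahead of TCP 52.0
[569.8 -79.7] ahead of TCP 52.0
11526 [54.  55.6 58.9] 43.69730753474746
240 [(296, [619.0, -111.0, 163.0]), (301, [619.0, -113.0, 161.0]), (306, [594.0, -120.0, 97.0]), (311, [594.0, -122.0, 95.0]), (316, [595.0, -125.0, 96.0]), (321, [596.0, -127.0, 95.0]), (326, [596.0, -130.0, 95.0]), (331, [598.0, -132.0, 98.0]), (336, [622.0, -122.0, 162.0]), (341, [623.0, -124.0, 163.0])]
250 [(296, [619.0, -112.0, 170.0]), (301, [619.0, -113.0, 167.0]), (306, [595.0, -120.0, 111.0]), (311, [594.0, -123.0, 107.0]), (316, [594.0, -125.0, 107.0]), (321, [596.0, -127.0, 108.0]), (326, [596.0, -129.0, 108.0]), (331, [598.0, -131.0, 111.0]), (336, [621.0, -122.0, 167.0]), (341, [623.0, -123.0, 170.0])]
260 [(296, [619.0, -112.0, 176.0]), (301, [617.0, -114.0, 170.0]), (306, [616.0, -116.0, 166.0]), (311, [616.0, -117.0, 166.0]), (316, [617.0, -118.0, 166.0]), (321, [617.0, -120.0, 167.0]), (326, [617.0, -121.0, 166.0]), (331, [618.0, -122.0, 167.0]), (336, [620.0, -123.0, 170.0]), (341, [623.0, -123.0, 175.0])]
```

```bash
python3 -m pendant '[{"dp":[0,0,0.2],"rotation":[0,0,0],"jaw":0},{"dp":[0,0,0.287],"rotation":[0,0,0],"jaw":0},{"dp":[0,-0.1,0.287],"rotation":[0,0,0],"jaw":0},{"dp":[0,-0.25,0.287],"rotation":[0,0,0],"jaw":0},{"dp":[0,-0.28,0.287],"rotation":[0,0,0],"jaw":0},{"dp":[0,-0.3,0.287],"rotation":[0,0,0],"jaw":0},{"dp":[0,-0.32,0.287],"rotation":[0,0,0],"jaw":0},{"dp":[0,-0.34,0.287],"rotation":[0,0,0],"jaw":0}]' && python3 -m pendant '[{"dp":[0,-0.02,0],"rotation":[0,0,0],"jaw":0},{"dp":[0,-0.04,0],"rotation":[0,0,0],"jaw":0},{"dp":[0,-0.06,0],"rotation":[0,0,0],"jaw":0},{"dp":[0,-0.08,0],"rotation":[0,0,0],"jaw":0},{"dp":[0,-0.08,0],"rotation":[0,0,0],"jaw":0}]' && python3 - <<'E'
from h import *
c=camera('wrist'); np.savez('w3.npz',**c)
a=c['image'][60:300,60:400]
c=camera('scene'); np.savez('s3.npz',**c)
b=c['image'][150:270,270:440]
save('ws3.png',np.vstack([cv2.resize(a,(510,360)),cv2.resize(b,(510,240),interpolation=cv2.INTER_CUBIC)[:240]]))
E
```

```text
time: 3.5
ee_pos: [0.5696, -0.08, 0.0371]
eef_rot: [0.988, 0.156, 0.0, 0.0]
ft_force: [-0.2, -0.6, -0.1]
width: 0.0008
grip_force: 0.3
time: 4.12
ee_pos: [0.5657, -0.0677, 0.037]
eef_rot: [0.988, 0.157, -0.0, -0.0]
ft_force: [0.1, 0.7, 0.1]
width: 0.0006
grip_force: 0.0
```

View pics/ws3.png

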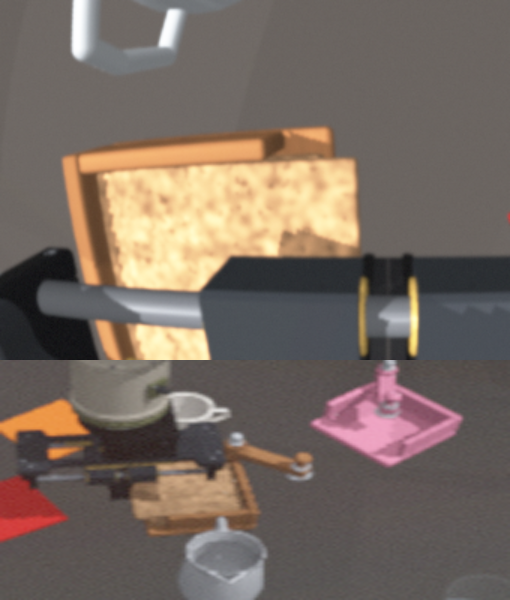

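The coaster's front edge is now at wrist crop (357,160) and the holder floor's front corner at (331,128). So the coaster has slid about two thirds of the way and still overhangs.

```bash
python3 - <<'E'
from h import *
c=dict(np.load('w3.npz')); p=np.array([-.308,.951]); t=np.array([565.7,-67.7])
f=lambda x,y,z: whit(c,60+(x+.5)/1.5-.5,60+(y+.5)/1.5-.5,z)[:2]
for n,x,y,z in (('coaster fr',357,160,.044),('coaster fr2',359,235,.044),('floor fr corner',331,128,.012),('floor near',331,153,.012),('wall front top outer',331,0,0),('walltop inner-front',262,157,.046),('walltop outer-front',280,136,.046),('back outer',64,157,.046)):
    if z: q=f(x,y,z); print(n,q.round(1),((q-t)@p).round(1), ((q-t)@np.array([.951,.308])).round(1))
P=wcloud(c)*1000
for x,y in ((320,142),(200,145),(300,145),(240,200)): print((x,y),P[int(60+y/1.5),int(60+x/1.5)].round(0))
a=c['image'][130:200,180:320]; save('w3c.png',cv2.resize(a,None,fx=5.6,fy=5.6,interpolation=cv2.INTER_CUBIC))
E
```

```text
coaster fr [607.1 -42.8] 11.0 47.1
coaster fr2 [582.1 -51.2] 10.6 20.6
floor fr corner [611.2 -28.3] 23.5 55.4
floor near [601.4 -31.2] 23.7 45.2
walltop inner-front [598.8 -11.5] 43.3 48.8
walltop outer-front [607.5 -15.6] 36.7 55.8
back outer [575.3  70.8] 128.7 51.8
(320, 142) [604. -25.  10.]
(200, 145) [596.  12.  44.]
(300, 145) [601. -18.  11.]
(240, 200) [581.  -7.  43.]
```

View pics/w3c.png

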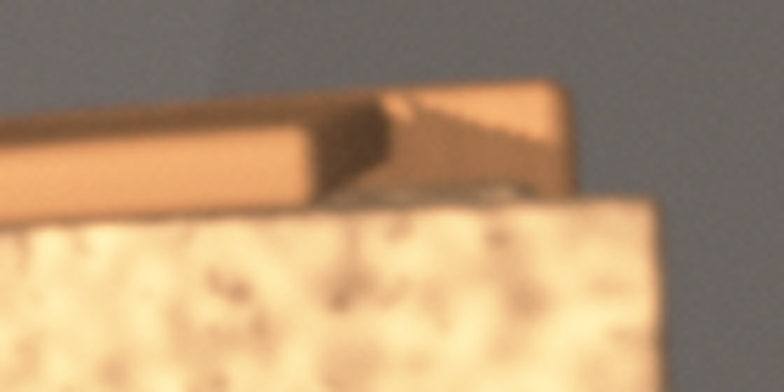

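```bash
python3 - <<'E'
from h import *
c=dict(np.load('w3.npz')); p=np.array([-.308,.951]); t=np.array([565.7,-67.7])
for n,x,y,z,hx in (('wallfront',310,170,.046,-31),('floor',575,150,.012,-50),('coaster',658,215,.044,None)):
    q=whit(c,180+(x+.5)/5.6-.5,130+(y+.5)/5.6-.5,z)[:2]; a=(q-t)@p; print(n,q.round(1),a.round(1),None if hx is None else ('flush front at',a-hx-47.5))
E
python3 -m pendant '[{"dp":[0,-0.02,-0.008],"rotation":[0,0,0],"jaw":0},{"dp":[0,-0.04,-0.012],"rotation":[0,0,0],"jaw":0},{"dp":[0,-0.055,-0.012],"rotation":[0,0,0],"jaw":0},{"dp":[0,-0.07,-0.012],"rotation":[0,0,0],"jaw":0},{"dp":[0,-0.07,-0.012],"rotation":[0,0,0],"jaw":0}]'
python3 - <<'E'
from h import *
c=camera('wrist'); np.savez('w4.npz',**c)
a=c['image'][130:200,200:340]; save('w4c.png',cv2.resize(a,None,fx=5.6,fy=5.6,interpolation=cv2.INTER_CUBIC))
print(r.read_state()['ee_pos'],r.read_state()['ft_force'])
E
```

```text
wallfront [601.1 -11.1] 42.9 ('flush front at', np.float64(26.41781298521198))
floor [605.  -31.3] 22.5 ('flush front at', np.float64(25.016870556696205))
coaster [606.3 -42.6] 11.3 None
time: 4.85
ee_pos: [0.5626, -0.0579, 0.0388]
eef_rot: [0.988, 0.156, 0.0, -0.0]
ft_force: [0.5, -0.2, -0.0]
width: 0.0007
grip_force: 0.0
[ 0.56256932 -0.05799562  0.03879561] [0.00881912 0.82800985 0.54654699]
```

View pics/w4c.png

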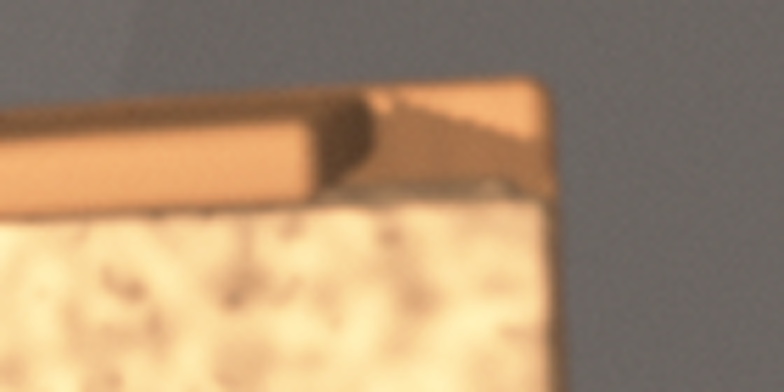

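The coaster's front edge is now at crop x≈547, the wall's front end at x≈312 and the floor edge at x≈550. It is nearly flush.

```bash
cat > rem.py <<'E'
import sys
from h import *
c=dict(np.load(sys.argv[1])); p=np.array([-.308,.951]); t=np.array([562.57,-57.97]); u0=int(sys.argv[2]); a=list(map(float,sys.argv[3:]))
f=lambda x,y,z:(whit(c,u0+(x+.5)/5.6-.5,130+(y+.5)/5.6-.5,z)[:2]-t)@p
w,fl,co,lo=f(a[0],170,.046),f(a[1],150,.012),f(a[2],215,.044),f(a[3],188,.036)
print('wall',w,'floor',fl,'coaster',co,'lower',lo,'remaining by wall',w+31-47.5-co,'floor',fl+2.5-co,'lower',lo-co)
E
python3 rem.py w4.npz 200 312 552 548 512
```

```text
wall 32.73448554250002 floor 13.038613386077833 coaster 11.373718051754164 lower 15.347328010047278 remaining by wall 4.860767490745854 floor 4.164895334323669 lower 3.973609958293114
```

```bash
python3 -m pendant '[{"dp":[0,-0.007,0],"rotation":[0,0,0],"jaw":0},{"dp":[0,-0.014,0],"rotation":[0,0,0],"jaw":0},{"dp":[0,-0.02,0],"rotation":[0,0,0],"jaw":0},{"dp":[0,-0.025,0],"rotation":[0,0,0],"jaw":0},{"dp":[0,-0.025,0],"rotation":[0,0,0],"jaw":0}]'
python3 - <<'E'
from h import *
c=camera('wrist'); np.savez('w5.npz',**c)
a=c['image'][130:200,200:340]; save('w5c.png',cv2.resize(a,None,fx=5.6,fy=5.6,interpolation=cv2.INTER_CUBIC))
print(r.read_state()['ee_pos'],r.read_state()['ft_force'])
E
```

```text
time: 5.52
ee_pos: [0.5614, -0.0545, 0.0388]
eef_rot: [0.988, 0.156, 0.0, -0.0]
ft_force: [-0.3, -0.2, -0.6]
width: 0.0004
grip_force: 0.0
[ 0.56143791 -0.05451418  0.03881382] [-0.0284575  -0.78583463  0.4670978 ]
```

View pics/w5c.png

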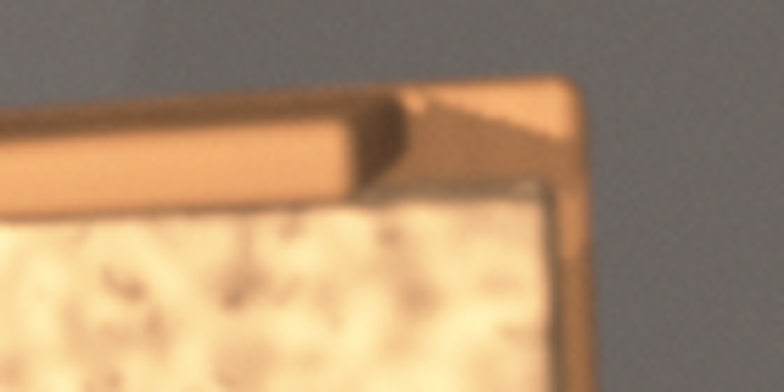

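The coaster's front edge (548) and the lower stack's edge (about 545) are now nearly in line, with the floor edge at 584 and the wall's front end at 352.

```bash
python3 rem.py w5.npz 200 352 585 548 545; python3 rem.py w5.npz 200 354 583 546 547;
```

```text
wall 32.6279157252766 floor 13.04022438870274 coaster 14.983200987373735 lower 15.786483685656368 remaining by wall 1.1447147379028664 floor 0.5570234013290047 lower 0.8032826982826329
wall 32.44316296663901 floor 13.258651321800144 coaster 15.166192630359653 lower 15.594677324708668 remaining by wall 0.776970336279355 floor 0.5924586914404912 lower 0.4284846943490148
```

```bash
python3 -m pendant '[{"dp":[0,-0.003,0],"rotation":[0,0,0],"jaw":0},{"dp":[0,-0.005,0],"rotation":[0,0,0],"jaw":0},{"dp":[0,-0.005,0],"rotation":[0,0,0],"jaw":0},{"dp":[0,0.05,0],"rotation":[0,0,0],"jaw":0},{"dp":[0,0.15,0],"rotation":[0,0,0],"jaw":0},{"dp":[0,0.15,-0.3],"rotation":[0,0,0],"jaw":0},{"dp":[0,0.15,-0.7],"rotation":[0,0,0],"jaw":0},{"dp":[0,0.15,-0.7],"rotation":[0,0,0],"jaw":0}]'
cat > meas.py <<'E'
import sys
from h import *
c=camera('wrist'); np.savez(sys.argv[1],**c); P=wcloud(c)*1000; I=c['image'].astype(int); st=r.read_state()
print('tcp',st['ee_pos'].round(4),st['ft_force'].round(1))
near=(P[...,0]>400)&(P[...,0]<660)&(P[...,1]>-90)&(P[...,1]<150)&(c['z_map']>0)
# cork upper face
m=near&(abs(P[...,2]-44)<4)&(I[...,0]-I[...,2]>40)&(I[...,1]>130)
m=cv2.morphologyEx(m.astype(np.uint8),cv2.MORPH_OPEN,np.ones((3,3)))
q=P[m>0]; print('cork',len(q),cv2.minAreaRect(q[:,:2].astype(np.float32)))
# things in height band 80..100
m=(near&(P[...,2]>78)&(P[...,2]<100)).astype(np.uint8); k,l,s,cen=cv2.connectedComponentsWithStats(m)
for j in range(1,k):
    if s[j,4]>15: q=P[l==j]; print('high',s[j,4],cen[j].round(0),q.mean(0).round(1),'max z',q[:,2].max().round(0),'top mean',q[q[:,2]>q[:,2].max()-5].mean(0).round(1),'rgb',I[l==j].mean(0).round(0))
m=(near&(P[...,2]>62)&(P[...,2]<70)&(I[...,0]-I[...,2]>30)).astype(np.uint8); q=P[m>0]
if len(q)>10:
    (rc,rs,ra)=cv2.minAreaRect(q[:,:2].astype(np.float32)); print('bar',len(q),q.mean(0).round(1),rc,rs,ra); vx,vy,x,y=cv2.fitLine(q[:,:2].astype(np.float32),cv2.DIST_HUBER,0,.01,.01).ravel(); print('bar dir',np.degrees(np.arctan2(vy,vx)))
E
python3 meas.py w6.npz; python3 - <<'E'
from h import *
c=dict(np.load('w6.npz')); I=c['image']; save('w6.png',I)
E
```

```text
time: 6.58
ee_pos: [0.5715, -0.0773, 0.1489]
eef_rot: [0.988, 0.156, 0.004, 0.001]
ft_force: [-0.6, 0.4, -0.3]
width: 0.0004
grip_force: 0.0
tcp [ 0.5699 -0.0773  0.1461] [ 0.2 -0.2  0.1]
cork 9079 ((545.5947875976562, 6.70355224609375), (100.57142639160156, 105.62515258789062), 20.42215347290039)
high 904 [185.  77.] [643.4  52.3  88.3] max z 96.0 top mean [650.9  55.9  93.8] rgb [185. 189. 192.]
high 205 [112. 226.] [502.1  96.9  86.6] max z 92.0 top mean [501.7  97.8  89.1] rgb [161. 115.  79.]
high 73 [169. 281.] [473.3  29.7  90.8] max z 93.0 top mean [473.2  29.9  91.1] rgb [220. 222. 224.]
bar 709 [491.6  73.8  65.1] (489.7689514160156, 75.96006774902344) (69.99359893798828, 19.652368545532227) 69.74636840820312
bar dir 73.71024
```

```bash
python3 -m pendant '[{"dp":[-0.1,-0.35,0],"rotation":[0,0,-0.025],"jaw":0},{"dp":[-0.15,-0.7,0],"rotation":[0,0,-0.05],"jaw":0},{"dp":[-0.15,-0.7,0],"rotation":[0,0,-0.075],"jaw":0},{"dp":[-0.15,-0.7,0],"rotation":[0,0,-0.1],"jaw":0},{"dp":[-0.15,-0.7,0],"rotation":[0,0,-0.125],"jaw":0},{"dp":[-0.15,-0.7,0],"rotation":[0,0,-0.146],"jaw":0},{"dp":[-0.15,-0.7,0],"rotation":[0,0,-0.146],"jaw":0}]'
cat > go.py <<'E'
# shift/turn (tool axes, pendant fractions) from the measured pose to arm-frame targets: args alpha_deg radial normal z
import sys
from h import *
from scipy.spatial.transform import Rotation as R
s=r.read_state(); M=R.from_quat(s['eef_rot']).as_matrix(); psi=np.degrees(np.arctan2(M[1,0],M[0,0])); piv=np.array([.4765,.0285])
print('tcp',s['ee_pos'].round(4),'psi',psi.round(1),'F',s['ft_force'].round(1),'t',s['time'])
d=s['ee_pos'][:2]-piv
for k in range(1,len(sys.argv),4):
    al,ra,no,z=map(float,sys.argv[k:k+4]); a=np.radians(al); u=np.array([np.cos(a),np.sin(a)]); n=np.array([-u[1],u[0]])
    p=np.r_[piv+ra/1e3*u+no/1e3*n,z/1e3]
    print(al,ra,no,'dp',(M.T@(p-s['ee_pos'])/.15).round(3).tolist(),'rotz',round((psi-al)/360,4))
E
python3 go.py 70.5 66 35 146 70.5 66 35 60
```

```text
time: 7.5
ee_pos: [0.5141, 0.0162, 0.1427]
eef_rot: [0.817, 0.577, -0.001, -0.001]
ft_force: [-0.4, -0.6, 0.0]
width: 0.0006
grip_force: 0.0
tcp [0.5141 0.0162 0.1427] psi 70.5 F [-0.4 -0.6  0. ] t 7.5
70.5 66.0 35.0 dp [0.433, -0.498, -0.021] rotz -0.0001
70.5 66.0 35.0 dp [0.433, -0.497, 0.552] rotz -0.0001
```

```bash
python3 -m pendant '[{"dp":[0.21,-0.25,-0.05],"rotation":[0,0,0],"jaw":0},{"dp":[0.433,-0.5,-0.02],"rotation":[0,0,0],"jaw":0},{"dp":[0.433,-0.5,0.1],"rotation":[0,0,0],"jaw":0},{"dp":[0.433,-0.5,0.4],"rotation":[0,0,0],"jaw":0},{"dp":[0.433,-0.5,0.552],"rotation":[0,0,0],"jaw":0},{"dp":[0.433,-0.5,0.552],"rotation":[0,0,0],"jaw":0}]'; python3 meas.py w7.npz; python3 go.py 70.5 66 20 60 60 66 19 60 50 66 19 60
```

```text
time: 8.25
ee_pos: [0.4642, 0.1021, 0.0589]
eef_rot: [0.817, 0.576, -0.002, -0.001]
ft_force: [-0.4, -0.6, 0.2]
width: 0.0006
grip_force: 0.0
tcp [0.4651 0.1026 0.0604] [-0.3 -0.4  1.3]
cork 3379 ((555.2545776367188, 4.142631530761719), (141.67529296875, 66.86346435546875), 73.72039794921875)
high 1103 [606. 218.] [648.9  61.9  87.6] max z 96.0 top mean [649.4  61.6  93.2] rgb [153. 157. 161.]
high 341 [318. 250.] [467.4 111.9  84.5] max z 95.0 top mean [467.3 112.2  91.2] rgb [49. 48. 49.]
bar 191 [499.2 108.9  64.6] (499.9373779296875, 108.08069610595703) (7.29949951171875, 18.044267654418945) 79.79308319091797
bar dir -14.298017
tcp [0.4651 0.1026 0.0604] psi 70.4 F [-0.3 -0.4  1.3] t 8.3
70.5 66.0 20.0 dp [-0.0, 0.103, 0.002] rotz -0.0002
60.0 66.0 19.0 dp [0.016, 0.192, 0.002] rotz 0.0289
50.0 66.0 19.0 dp [0.017, 0.272, 0.002] rotz 0.0567
```

```bash
python3 go.py 70.5 66 19 60 65 66 19 60 58 66 19 60 51 66 19 60 44 66 19 60 37 66 19 60 30 66 19 60
```

```text
tcp [0.4651 0.1026 0.0604] psi 70.4 F [-0.3 -0.4  1.3] t 8.3
70.5 66.0 19.0 dp [-0.0, 0.11, 0.002] rotz -0.0002
65.0 66.0 19.0 dp [0.01, 0.152, 0.002] rotz 0.0151
58.0 66.0 19.0 dp [0.017, 0.208, 0.002] rotz 0.0345
51.0 66.0 19.0 dp [0.017, 0.264, 0.002] rotz 0.0539
44.0 66.0 19.0 dp [0.01, 0.319, 0.002] rotz 0.0734
37.0 66.0 19.0 dp [-0.003, 0.373, 0.002] rotz 0.0928
30.0 66.0 19.0 dp [-0.023, 0.426, 0.002] rotz 0.1123
```

```bash
python3 -m pendant '[{"dp":[0,0.06,0],"rotation":[0,0,0],"jaw":0},{"dp":[0,0.11,0],"rotation":[0,0,0],"jaw":0},{"dp":[0.01,0.152,0],"rotation":[0,0,0.015],"jaw":0},{"dp":[0.017,0.208,0],"rotation":[0,0,0.0345],"jaw":0},{"dp":[0.017,0.264,0],"rotation":[0,0,0.054],"jaw":0},{"dp":[0.01,0.319,0],"rotation":[0,0,0.0735],"jaw":0},{"dp":[-0.003,0.373,0],"rotation":[0,0,0.093],"jaw":0},{"dp":[-0.023,0.426,0],"rotation":[0,0,0.112],"jaw":0}]'; python3 meas.py w8.npz;  python3 go.py 25 66 19 60 20 66 19 60 15 66 19 60 10 66 19 60 5 66 19 60 0 66 19 60 -5 66 19 60 -10 66 19 60
```

```text
time: 9.3
ee_pos: [0.5256, 0.0783, 0.0616]
eef_rot: [0.966, 0.259, 0.0, 0.0]
ft_force: [0.3, 0.8, 0.4]
width: 0.0007
grip_force: 0.3
tcp [0.5263 0.0773 0.0616] [ 0.2 -1.3 -1.2]
cork 8433 ((549.799560546875, 8.251213073730469), (91.37664031982422, 106.1773681640625), 19.812257766723633)
high 2104 [487.  91.] [642.3  53.4  88.3] max z 97.0 top mean [650.4  57.8  94. ] rgb [215. 217. 220.]
high 412 [318. 249.] [533.9  83.8  85.9] max z 97.0 top mean [534.1  83.8  93.8] rgb [42. 40. 40.]
bar 151 [546.3  69.1  64.3] (546.2784423828125, 68.58321380615234) (3.948554754257202, 17.33460235595703) 31.108272552490234
bar dir -60.169655
tcp [0.5263 0.0773 0.0616] psi 29.6 F [ 0.2 -1.3 -1.2] t 9.35
25.0 66.0 19.0 dp [-0.001, 0.028, 0.011] rotz 0.0127
20.0 66.0 19.0 dp [0.005, 0.067, 0.011] rotz 0.0266
15.0 66.0 19.0 dp [0.008, 0.107, 0.011] rotz 0.0405
10.0 66.0 19.0 dp [0.008, 0.147, 0.011] rotz 0.0544
5.0 66.0 19.0 dp [0.003, 0.187, 0.011] rotz 0.0682
0.0 66.0 19.0 dp [-0.004, 0.226, 0.011] rotz 0.0821
-5.0 66.0 19.0 dp [-0.015, 0.264, 0.011] rotz 0.096
-10.0 66.0 19.0 dp [-0.03, 0.301, 0.011] rotz 0.1099
```

```bash
python3 -m pendant '[{"dp":[-0.001,0.028,0.006],"rotation":[0,0,0.0127],"jaw":0},{"dp":[0.005,0.067,0.006],"rotation":[0,0,0.0266],"jaw":0},{"dp":[0.008,0.107,0.006],"rotation":[0,0,0.04],"jaw":0},{"dp":[0.008,0.147,0.006],"rotation":[0,0,0.0544],"jaw":0},{"dp":[0.003,0.187,0.006],"rotation":[0,0,0.068],"jaw":0},{"dp":[-0.004,0.226,0.006],"rotation":[0,0,0.082],"jaw":0},{"dp":[-0.015,0.264,0.006],"rotation":[0,0,0.096],"jaw":0},{"dp":[-0.03,0.301,0.006],"rotation":[0,0,0.11],"jaw":0}]'; python3 meas.py w9.npz;  python3 go.py  -12 66 19 60 -15 66 19 60 -18 66 19 60 -20 66 19 60 -22 66 19 60 -24 66 19 60 -27 66 19 60
```

```text
time: 10.35
ee_pos: [0.544, 0.0372, 0.0606]
eef_rot: [0.997, -0.082, 0.0, -0.0]
ft_force: [-0.8, 1.5, 0.2]
width: 0.0007
grip_force: 0.3
tcp [0.5441 0.0362 0.0605] [-0.3 -0.4 -0.8]
cork 12369 ((545.254150390625, 7.159210205078125), (101.86653900146484, 106.44784545898438), 18.843589782714844)
high 2123 [254.  69.] [640.8  49.8  89.3] max z 96.0 top mean [650.3  54.7  94.2] rgb [237. 239. 241.]
high 387 [318. 249.] [553.5  36.1  85.3] max z 97.0 top mean [553.9  35.8  93.5] rgb [46. 43. 42.]
bar 146 [554.1  18.2  64.2] (554.423828125, 26.20714569091797) (36.181007385253906, 3.8623247146606445) 84.67728424072266
bar dir 84.593315
tcp [0.5441 0.0362 0.0605] psi -9.7 F [-0.3 -0.4 -0.8] t 10.4
-12.0 66.0 19.0 dp [0.009, 0.017, 0.004] rotz 0.0063
-15.0 66.0 19.0 dp [0.014, 0.041, 0.004] rotz 0.0146
-18.0 66.0 19.0 dp [0.018, 0.064, 0.004] rotz 0.0229
-20.0 66.0 19.0 dp [0.02, 0.08, 0.004] rotz 0.0285
-22.0 66.0 19.0 dp [0.021, 0.096, 0.004] rotz 0.0341
-24.0 66.0 19.0 dp [0.022, 0.112, 0.004] rotz 0.0396
-27.0 66.0 19.0 dp [0.022, 0.136, 0.004] rotz 0.0479
```

```bash
python3 -m pendant '[{"dp":[0.009,0.017,0],"rotation":[0,0,0.0063],"jaw":0},{"dp":[0.014,0.041,0],"rotation":[0,0,0.0146],"jaw":0},{"dp":[0.018,0.064,0],"rotation":[0,0,0.023],"jaw":0},{"dp":[0.02,0.08,0],"rotation":[0,0,0.0285],"jaw":0},{"dp":[0.021,0.096,0],"rotation":[0,0,0.034],"jaw":0},{"dp":[0.021,0.096,0],"rotation":[0,0,0.034],"jaw":0}]'; python3 go.py -22 66 35 60; python3 -m pendant '[{"dp":[0,-0.08,0],"rotation":[0,0,0],"jaw":0},{"dp":[0,-0.15,-0.1],"rotation":[0,0,0],"jaw":0},{"dp":[0,-0.15,-0.5],"rotation":[0,0,0],"jaw":0},{"dp":[-0.2,-0.15,-0.8],"rotation":[0,0,0],"jaw":0},{"dp":[-0.5,-0.15,-0.8],"rotation":[0,0,0],"jaw":0},{"dp":[-0.5,-0.15,-0.8],"rotation":[0,0,0],"jaw":0}]'; python3 meas.py w10.npz
```

```text
time: 11.15
ee_pos: [0.5443, 0.0224, 0.0602]
eef_rot: [0.982, -0.188, 0.0, 0.0]
ft_force: [0.6, 0.6, -0.6]
width: 0.0004
grip_force: 0.0
tcp [0.5443 0.0224 0.0602] psi -21.6 F [ 0.6  0.6 -0.6] t 11.15
-22.0 66.0 35.0 dp [0.007, -0.101, 0.001] rotz 0.001
time: 11.9
ee_pos: [0.4813, 0.0735, 0.1819]
eef_rot: [0.983, -0.186, 0.001, 0.0]
ft_force: [0.2, 0.0, 0.5]
width: 0.0006
grip_force: 0.0
tcp [0.4825 0.0724 0.1815] [ 0.1 -0.2  0.4]
cork 8841 ((544.347412109375, 6.314537048339844), (102.99097442626953, 105.73273468017578), 19.830551147460938)
high 567 [277.  22.] [638.2  49.5  88.6] max z 96.0 top mean [648.8  58.7  94.1] rgb [225. 228. 230.]
high 359 [372. 107.] [541.5   3.7  89.4] max z 92.0 top mean [541.5   3.3  89.7] rgb [185. 133.  95.]
high 170 [368. 193.] [474.6  31.6  89. ] max z 94.0 top mean [473.8  31.9  91. ] rgb [234. 235. 237.]
bar 1270 [508.5  17.6  65.4] (509.0097961425781, 16.782840728759766) (19.10708999633789, 86.43730163574219) 65.7005844116211
bar dir -23.18349
```

```bash
python3 - <<'E'
from h import *
c=dict(np.load('w10.npz')); a=c['image'][25:225,200:460]; save('w10c.png',cv2.resize(a,None,fx=3,fy=3,interpolation=cv2.INTER_CUBIC))
E
```

```text
(no output)
```

View pics/w10c.png

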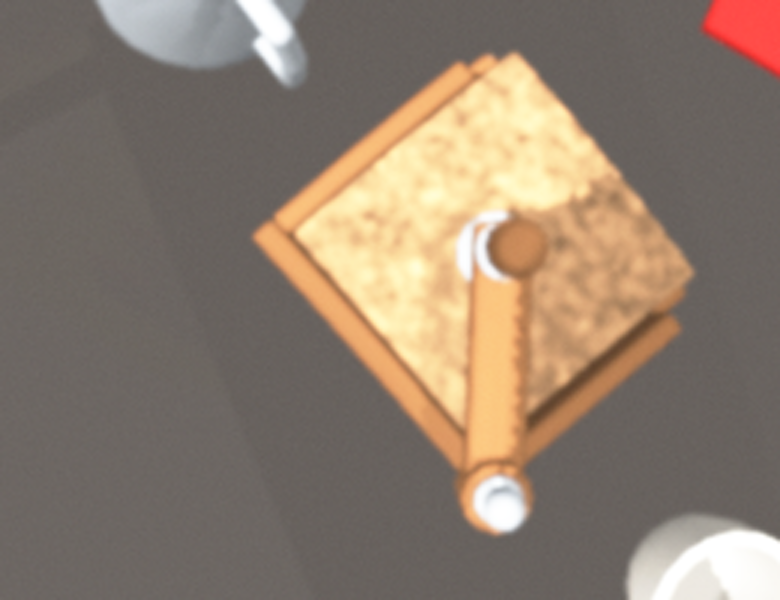

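The picture shows the coaster flush. Its corners are at crop (515,52), (693,272) and (292,233). The knob is at (519,247) and the post at (502,502), so the arm is a few degrees short of the stack's middle.

```bash
python3 - <<'E'
from h import *
c=dict(np.load('w10.npz'))
f=lambda x,y,z: whit(c,200+(x+.5)/3-.5,25+(y+.5)/3-.5,z)[:2]
fr,fl,br=f(514,53,.044),f(693,272,.044),f(293,233,.044); kn=f(518,246,.091); po=f(502,505,.093); bo=f(255,237,.046)
print(fr,fl,br,'sides',np.hypot(*(fr-fl)),np.hypot(*(fr-br))); ang=lambda d:np.degrees(np.arctan2(d[1],d[0]))
mid=(fl+br)/2; print('mid',mid,'yaw x',ang(br-fr),'yaw y',ang(fl-fr)-90,'diag',ang(fl-br)+45+0)
print('knob',kn,'post',po,'arm',ang(kn-po),np.hypot(*(kn-po)),'to mid',ang(mid-po),np.hypot(*(mid-po)),'knob-mid',kn-mid)
E
python3 go.py -20 66 35 150 -20 66 35 60
```

```text
[601.48164946 -27.54658591] [513.95038   -59.0802916] [570.43080187  60.71350402] sides 93.03815200077906 93.5628057054056
mid [542.19059094   0.81660621] yaw x 109.38241963328623 yaw y -250.18811625571055 diag -70.2429569247463
knob [541.83499096   3.27144284] post [476.09569192  32.23701021] arm -23.778897022141003 71.83773055916772 to mid -25.425628937952993 73.18317746101873 knob-mid [-0.35559997  2.45483663]
tcp [0.4825 0.0724 0.1815] psi -21.5 F [ 0.1 -0.2  0.4] t 11.95
-20.0 66.0 35.0 dp [0.503, 0.043, 0.211] rotz -0.0041
-20.0 66.0 35.0 dp [0.502, 0.043, 0.811] rotz -0.0041
```

```bash
python3 - <<'E'
from h import *
from scipy.spatial.transform import Rotation as R
s=r.read_state(); M=R.from_quat(s['eef_rot']).as_matrix(); n=np.array([.368,.93,0])
for k,z in ((20,.18),(20,.0605),(5,.0605),(-2.2,.0605)): print(k,z,(M.T@(np.array([.5443,.0224,z])+n*k/1e3-s['ee_pos'])/.15).round(4))
E
```

```text
20 0.18 [0.5055 0.0263 0.0114]
20 0.0605 [0.5038 0.0266 0.808 ]
5 0.0605 [0.5036 0.1266 0.808 ]
-2.2 0.0605 [0.5035 0.1746 0.808 ]
```

```bash
python3 -m pendant '[{"dp":[0.25,0.015,0],"rotation":[0,0,0],"jaw":0},{"dp":[0.504,0.026,0.05],"rotation":[0,0,0],"jaw":0},{"dp":[0.504,0.026,0.3],"rotation":[0,0,0],"jaw":0},{"dp":[0.504,0.026,0.6],"rotation":[0,0,0],"jaw":0},{"dp":[0.504,0.026,0.808],"rotation":[0,0,0],"jaw":0},{"dp":[0.504,0.026,0.808],"rotation":[0,0,0],"jaw":0},{"dp":[0.504,0.127,0.808],"rotation":[0,0,0],"jaw":0},{"dp":[0.504,0.14,0.808],"rotation":[0,0,0],"jaw":0}]'; python3 - <<'E'
from h import *
from scipy.spatial.transform import Rotation as R
s=r.read_state(); M=R.from_quat(s['eef_rot']).as_matrix(); n=np.array([.368,.93,0])
print((M.T@(np.array([.5443,.0224,.0605])-n*2.2/1e3-s['ee_pos'])/.15).round(4),s['ft_force'])
E
```

```text
time: 12.95
ee_pos: [0.5461, 0.0219, 0.0605]
eef_rot: [0.982, -0.189, 0.001, 0.0]
ft_force: [0.1, -0.2, 0.4]
width: 0.0004
grip_force: 0.0
[-0.0123  0.0158 -0.0003] [ 0.09487757 -0.20033864  0.4115317 ]
```

```bash
python3 -m pendant '[{"dp":[0,0.008,0],"rotation":[0,0,0],"jaw":0},{"dp":[0,0.015,0],"rotation":[0,0,0],"jaw":0},{"dp":[0,0.015,0],"rotation":[0,0,0],"jaw":0}]'; python3 -m pendant '[{"dp":[0,-0.08,0],"rotation":[0,0,0],"jaw":0},{"dp":[0,-0.15,-0.1],"rotation":[0,0,0],"jaw":0},{"dp":[0,-0.15,-0.5],"rotation":[0,0,0],"jaw":0},{"dp":[-0.2,-0.15,-0.8],"rotation":[0,0,0],"jaw":0},{"dp":[-0.5,-0.15,-0.8],"rotation":[0,0,0],"jaw":0},{"dp":[-0.5,-0.15,-0.8],"rotation":[0,0,0],"jaw":0}]'; python3 meas.py w11.npz
```

```text
time: 13.32
ee_pos: [0.5447, 0.0219, 0.0592]
eef_rot: [0.982, -0.187, 0.0, -0.0]
ft_force: [0.4, 0.5, 0.9]
width: 0.0007
grip_force: 0.2
time: 14.08
ee_pos: [0.4816, 0.0726, 0.1806]
eef_rot: [0.983, -0.186, 0.001, 0.0]
ft_force: [0.3, -0.4, -0.4]
width: 0.0004
grip_force: 0.0
tcp [0.4828 0.0715 0.1803] [ 0.8 -0.4  0.8]
cork 8943 ((544.3194580078125, 6.41510009765625), (103.0852279663086, 105.45500946044922), 19.843002319335938)
high 572 [276.  22.] [638.4  49.3  88.6] max z 96.0 top mean [648.9  59.   94.1] rgb [225. 227. 230.]
high 366 [371. 108.] [541.4   3.4  89.4] max z 93.0 top mean [541.4   3.   89.9] rgb [185. 134.  96.]
high 175 [367. 194.] [474.4  31.9  88.8] max z 93.0 top mean [473.7  31.9  90.7] rgb [234. 236. 238.]
bar 1275 [508.4  17.3  65.3] (508.62310791015625, 16.628643035888672) (18.92717170715332, 86.0439224243164) 65.59112548828125
bar dir -22.68826
```

```bash
python3 -m pendant '[{"dp":[0.25,0,0],"rotation":[0,0,0],"jaw":0},{"dp":[0.5,0,0.1],"rotation":[0,0,0],"jaw":0},{"dp":[0.5,0,0.5],"rotation":[0,0,0],"jaw":0},{"dp":[0.5,0,0.8],"rotation":[0,0,0],"jaw":0},{"dp":[0.5,0,0.8],"rotation":[0,0,0],"jaw":0},{"dp":[0.5,0.1,0.8],"rotation":[0,0,0],"jaw":0},{"dp":[0.5,0.15,0.8],"rotation":[0,0,0],"jaw":0},{"dp":[0.5,0.15,0.8],"rotation":[0,0,0],"jaw":0}]'; python3 -m pendant '[{"dp":[0,0.007,0],"rotation":[0,0,0],"jaw":0},{"dp":[0,0.014,0],"rotation":[0,0,0],"jaw":0},{"dp":[0,0.02,0],"rotation":[0,0,0],"jaw":0},{"dp":[0,0.02,0],"rotation":[0,0,0],"jaw":0},{"dp":[0,0.02,0],"rotation":[0,0,0],"jaw":0}]'; python3 -m pendant '[{"dp":[0,-0.08,0],"rotation":[0,0,0],"jaw":0},{"dp":[0,-0.15,-0.1],"rotation":[0,0,0],"jaw":0},{"dp":[0,-0.15,-0.5],"rotation":[0,0,0],"jaw":0},{"dp":[-0.2,-0.15,-0.8],"rotation":[0,0,0],"jaw":0},{"dp":[-0.5,-0.15,-0.8],"rotation":[0,0,0],"jaw":0},{"dp":[-0.5,-0.15,-0.8],"rotation":[0,0,0],"jaw":0}]'; python3 meas.py w12.npz
```

```text
time: 15.12
ee_pos: [0.5452, 0.0205, 0.0605]
eef_rot: [0.982, -0.188, 0.001, 0.0]
ft_force: [-0.3, -0.3, -0.2]
width: 0.0007
grip_force: 0.0
time: 15.75
ee_pos: [0.5434, 0.019, 0.0589]
eef_rot: [0.982, -0.187, 0.0, 0.0]
ft_force: [1.0, 0.2, 0.8]
width: 0.0005
grip_force: 0.3
time: 16.5
ee_pos: [0.4805, 0.0697, 0.1807]
eef_rot: [0.983, -0.186, 0.001, 0.0]
ft_force: [0.2, -0.6, -0.1]
width: 0.0004
grip_force: 0.0
tcp [0.4817 0.0686 0.1803] [-0.2  0.6  0. ]
cork 9009 ((544.1210327148438, 6.206634521484375), (103.47425079345703, 105.6522216796875), 19.999223709106445)
high 563 [272.  22.] [639.   49.6  88.5] max z 96.0 top mean [649.1  58.8  94.2] rgb [224. 227. 229.]
high 360 [372. 108.] [5.401e+02 4.000e-01 8.950e+01] max z 92.0 top mean [540.    0.   89.8] rgb [184. 133.  94.]
high 172 [363. 194.] [474.4  31.7  88.9] max z 94.0 top mean [473.6  31.6  91. ] rgb [233. 234. 235.]
bar 1282 [507.7  15.6  65.4] (508.5755920410156, 14.639547348022461) (19.531145095825195, 86.47447967529297) 62.904640197753906
bar dir -25.134974
```

The knob's measured position is now (540, 0) and the stack's middle is (542, 1), both in mm. The holder and jug have not moved, and the robot is clear.

```bash
python3 -c "
from bench import r
print(r.close_job())"
```

```text
the job is handed in; nothing more can be done
None
```

The job is handed in at about 16.5 s of the 51 s allowed: the coaster is flush to within about 1 mm, the knob is about 2 mm from over the stack's middle, and the robot is clear (all by wrist-camera measurement; I don't have the judge's result).

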